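Stack the spacers on the gear unit's shaft

ROBOT

A 6-joint arm with a two-finger parallel gripper is mounted at the origin on the work surface. World frame = base frame: x ahead of the robot, y to its left, z up, the work surface at z = 0. Lengths are in m, angles in rad, forces in N, time in s.
With the tool pointing down it reaches from about 0.3 to 0.775 m from the base axis. Payload 14.6 kg.
Tool frame: the origin (TCP) lies at the very end of the fingers, on their centre line; the grasp point (between the pads) lies 19 mm behind it (ctrl.grasp_offset is the distance from the TCP to the grasp point, in m); x points along the fingers, y is the direction in which the jaws open and shut, and the axes are right-handed (so a half turn about x gives the same grasp; the last joint's range is limited). The gripper opens to 94 mm and grips with 3 to 60 N. Pads are 16 mm wide; open, the fingers measure 119 mm over their backs; the gripper's body (75 mm by 177 mm) begins 78 mm behind the grasp point.
Start: joints at [-0.067, 0.3, 1.521, -0, 1.321, -0.067], TCP at [0.55, -0, 0.205] pointing down, gripper open.
Joint ranges: [-3.03, 3.03], [-0.79, 2.21], [0.23, 2.52], [-1.04, 4.18], [0, 3.07], [-2.55, 2.55]. Speed limits (rad/s): [2.22, 2.22, 2.57, 3.14, 3.14, 3.14].

INTERFACE

Orientations are given as [roll, pitch, yaw] about the fixed x, y, z axes, in that order (R = Rz(yaw) Ry(pitch) Rx(roll)).
In Python, from station import ctrl gives the robot as it stands. The module is installed in compiled form; this text tells all that it offers.
- The arm moves only by the tool send_rows, never from a script. Its argument "rows" is a list that holds one entry, the list of rows, each a list of 4 numbers: the shift along the world's x, y, z in mm, then the turn about the world's z in rad. A call has 1 to 12 rows; each row shifts and turns the commanded pose from where the row before left it; what a row does not reach is not made up. A row lasts 1/10 s, in which the tool goes at most 50 mm and 8.59 degrees, less where a joint would pass 70% of its speed; a pose out of reach is approached as far as the arm can. A call is refused whole if a number of a shift passes 50 or a number of a turn 0.15, either way. A call with a gripper value outside its range is refused whole. "grip" is the gripper's target within -1 to 1 (shut at 1, half-way at 0, fully open at -1), set as the call begins (left out, the last holds). The fingers move at their own pace and stop on an object; "newtons" is the grip in N (left out, the last holds). Time passes only in rows, so rows that do not move let the fingers close. It gives the time, the measured TCP pose, the force and the opening at its end, in the units of the state.
- ctrl.get_obs(): the state, without advancing time (a new reading comes with each control period).
- ctrl.camera(name): name is "scene" or "side" or "wrist"; returns (picture, depth): 420x560x3 uint8, red, green, blue; 420x560 float32, m along the optical axis (not along the pixel's ray), 0 where there is no reading.
- ctrl.camera_params(name): a dict with "vertical_fov" (degrees; the focal length in pixels is half the picture's height over the tangent of half this angle, whatever the lens; pixels are square), "cx", "cy" (the principal point, pixels), "cam_to_world" (4x4, takes a point from camera to world coordinates); the wrist camera has in their place "mount" (4x4, takes a point from camera to tool coordinates, whose origin is the TCP and whose axes are the tool frame's). Camera axes: x right, y up, looking along -z (the intrinsics and any distortion apply to the point x, -y, -z); pixel columns grow to the right and rows downward; lengths in m; the calibration is good to about 2 mm. A picture is of the moment at which its call begins: read the wrist's pose just before it. camera_params takes no time and is no camera call.
- ctrl.hand_in(): hands the job in, once; it reports no verdict.
The state is a dict: "time_s": time; "qpos": joint angles; "joint_vel": joint speeds; "tau": joint torques, N m; "ee_pos": TCP position; "eef_rot": TCP orientation; "force": force on the tool from outside, world axes, zero at the start; "moment": the same for the moment, N m; "grip_width": finger opening in m.
Only numpy, scipy, OpenCV 4.12 (cv2) and the standard library are available. Lean on these libraries where they do the work, as an engineer would, in place of code of your own. Each camera call takes 0.05 s, during which the arm holds its last target.

TASK

Fit the three steel spacer rings onto the upright shaft of the gear unit in order of size: the widest at the bottom, fully down on the shaft's shoulder, then the middle one, then the narrowest on top, each lying flat on the one below. Lower each ring down the shaft, do not let it drop, and leave the other things on the bench where they are.

Things in the scene. Friction and masses are not known exactly. Their poses are not given: they have to be found in the camera images.
- gear_unit: gear unit fixed to the bench: aluminium housing 100 x 100 mm, top 45 mm above the bench, foot strips to 59 mm either way along its y, a lying motor can (40 mm diameter, up to 42 mm high) along its +x to 132 mm from the shaft axis. On the top a round shoulder (29 mm diameter, 8 mm high) carries the upright shaft. Origin: under the shaft, at bench height; z up.
- shaft_seat (a point): centre of the shoulder's top face, where the lowest ring rests, on the shaft axis 53 mm above the bench
- shaft_tip (a point): top end of the plain steel shaft, on its axis, 107 mm above the bench. The shaft is 12 mm in diameter and 54 mm long from the shoulder; its last 12 mm taper to 4 mm at the tip.
- spacer_large: the large spacer: a plain steel ring, outer diameter 58 mm, bore 18 mm, 14 mm thick, lying flat on the bench. Origin: centre of its underside, z along the ring's axis. Both faces are alike.
- large_center (a point): centre of the large spacer, on its axis at half its thickness (7 mm above the underside)
- spacer_medium: the medium spacer: a plain steel ring, outer diameter 46 mm, bore 18 mm, 14 mm thick, lying flat on the bench. Origin: centre of its underside, z along the ring's axis. Both faces are alike.
- medium_center (a point): centre of the medium spacer, on its axis at half its thickness (7 mm above the underside)
- spacer_small: the small spacer: a plain steel ring, outer diameter 34 mm, bore 18 mm, 14 mm thick, lying flat on the bench. Origin: centre of its underside, z along the ring's axis. Both faces are alike.
- small_center (a point): centre of the small spacer, on its axis at half its thickness (7 mm above the underside)
- parts_tray: bystander: open yellow tray with parts in it, 260 x 160 x 70 mm (x, y, z); origin: centre of its underside
- grease_jar: bystander: white jar with black cap, 60 mm diameter, 65 mm high; origin: centre of its underside
- spanner: bystander: steel spanner lying flat, long axis along its x; origin: middle of its underside
- screwdriver: bystander: screwdriver lying flat, long axis along its x; origin: middle of its underside
There are look-alikes about, which are no part of the job. What is shaped like the spacer_large but pink is not meant.

How it is judged:
On the way, in this order (a step that is already met when the one before it is completed fails the run):
1. the large spacer is fully down in its place on the shaft (horizontal distance between large_center and shaft_seat below 0.005 m and height (world z) of large_center between 0.057 and 0.063 m and angle between the z axis of spacer_large and the z axis of gear_unit, either way round below 0.1 rad), for 0.2 s.
2. the medium spacer is fully down in its place on the shaft (horizontal distance between medium_center and shaft_seat below 0.005 m and height (world z) of medium_center between 0.071 and 0.077 m and angle between the z axis of spacer_medium and the z axis of gear_unit, either way round below 0.1 rad), for 0.2 s.
3. the small spacer is fully down in its place on the shaft (horizontal distance between small_center and shaft_seat below 0.005 m and height (world z) of small_center between 0.085 and 0.091 m and angle between the z axis of spacer_small and the z axis of gear_unit, either way round below 0.1 rad), for 0.2 s.
At the end, for the whole second after the job is handed in: All three spacers are on the shaft, at rest and lying flat (within 0.1 rad), axes within 5 mm of the shaft axis: large on the shoulder, medium on it, small on top, their centres 60, 74 and 88 mm above the bench, each within 3 mm (all of step 1 and all of step 2 and all of step 3 and linear speed of each of spacer_large, spacer_medium, spacer_small below 0.02 m/s); the robot touches nothing.
It fails at once if the large spacer drops down the shaft (faster than 0.6 m/s while on it) (horizontal distance between large_center and shaft_seat below 0.009 m and height (world z) of large_center below 0.11 m and linear speed of spacer_large above 0.6 m/s).
It fails at once if the medium spacer drops down the shaft (faster than 0.6 m/s while on it) (horizontal distance between medium_center and shaft_seat below 0.009 m and height (world z) of medium_center below 0.11 m and linear speed of spacer_medium above 0.6 m/s).
It fails at once if the small spacer drops down the shaft (faster than 0.6 m/s while on it) (horizontal distance between small_center and shaft_seat below 0.009 m and height (world z) of small_center below 0.11 m and linear speed of spacer_small above 0.6 m/s).
It fails at once if the tray, jar, spanner or screwdriver is shifted by more than 30 mm (distance of any of parts_tray, grease_jar, spanner, screwdriver from where it was at the start of the episode above 0.03 m).
It also fails if it takes over 72 s, if anything falls off the work surface, if the arm or the gripper's body presses on something with over 40 N, if the wrist force passes 120 N, or if a joint passes its speed limit or range.

## Working session

There is one attempt and no reset: what is moved stays moved. The work goes in short steps, Python scripts to look and compute and a tool call to move; the robot and the scene stay as the last step left them, time stands still between calls to the robot, and variables do not carry over. Pictures are saved under pics/ and viewed, and the job is handed in when it is done.

Besides the shell and the picture viewer there is one more tool, called after "Request:" as a command line: name --argument value ..., lists and objects as JSON in quotes. send_rows: Moves the arm, as the interface text tells. Its arguments: {"type":"object","properties":{"rows":{"type":"array"},"grip":{"type":"number"},"newtons":{"type":"number"}},"required":["rows"]}

```bash
mkdir -p pics; cat > h.py <<'E'
import numpy as np,cv2
from station import ctrl
def cap(n,tag):
    o=ctrl.get_obs(); p,d=ctrl.camera(n); np.savez(f'pics/{tag}.npz',p=p,d=d,pos=o['ee_pos'],rot=o['eef_rot']); cv2.imwrite(f'pics/{tag}.png',p[:,:,::-1]); return o,p,d
E
python3 - <<'E'
from h import *
o,_,_=cap('scene','s0');cap('side','d0');cap('wrist','w0')
print({k:np.round(v,3) for k,v in o.items()})
for n in('scene','side','wrist'):print(n,ctrl.camera_params(n))
E
```

```text
{'time_s': np.float64(0.0), 'qpos': array([-0.067,  0.3  ,  1.522,  0.   ,  1.321, -0.067]), 'joint_vel': array([-0.002,  0.001,  0.   , -0.001, -0.001,  0.   ]), 'tau': array([-2.0000e-03, -5.3181e+01, -3.5274e+01,  7.1000e-02,  2.4000e-02,
       -0.0000e+00]), 'ee_pos': array([0.55 , 0.   , 0.205]), 'eef_rot': array([-1.64 ,  1.57 ,  3.072]), 'force': array([-0.258, -0.228,  0.274]), 'moment': array([-0.025, -0.003, -0.028]), 'grip_width': np.float64(0.094)}
scene {'vertical_fov': 47.442846294121566, 'cx': 263.7169005214678, 'cy': 208.83133776497561, 'cam_to_world': array([[ 0.43147792, -0.6218091 ,  0.65359027,  1.38168729],
       [ 0.90212244,  0.29851585, -0.31154998, -0.37365079],
       [-0.00138244,  0.72404539,  0.68975094,  0.91535174],
       [ 0.        ,  0.        ,  0.        ,  1.        ]])}
side {'vertical_fov': 43.62162936654086, 'cx': 287.2704785688273, 'cy': 210.2135335786758, 'cam_to_world': array([[ 0.98670559,  0.09919519, -0.12873383,  0.37662882],
       [-0.16203796,  0.66130619, -0.7324055 , -1.14828021],
       [ 0.01248137,  0.74352837,  0.6685879 ,  1.11927945],
       [ 0.        ,  0.        ,  0.        ,  1.        ]])}
wrist {'vertical_fov': 63.20451052589857, 'cx': 278.2777246166303, 'cy': 208.46908066370275, 'mount': array([[ 7.91744452e-04,  2.70176318e-01, -9.62810537e-01,
        -1.79215300e-01],
       [ 9.99999653e-01,  3.46884622e-05,  8.32060044e-04,
        -7.19354974e-05],
       [ 2.58201336e-04, -9.62810862e-01, -2.70176197e-01,
        -7.81056650e-02],
       [ 0.00000000e+00,  0.00000000e+00,  0.00000000e+00,
         1.00000000e+00]])}
```

View pics/s0.png

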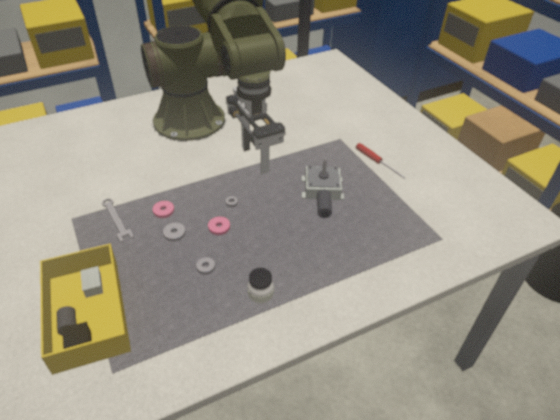

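View pics/d0.png

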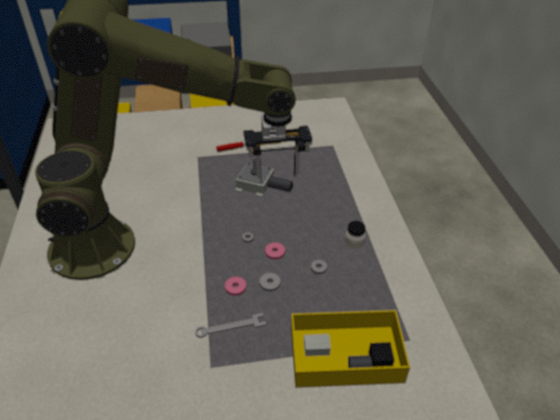

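View pics/w0.png

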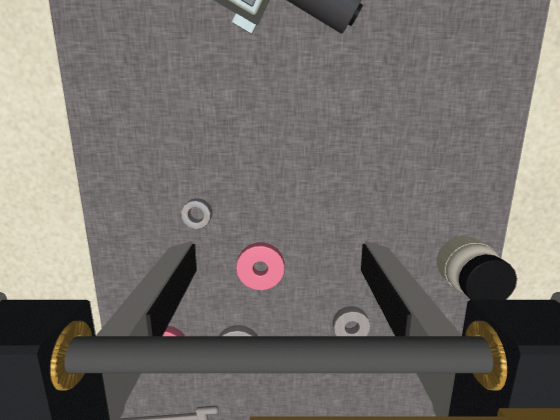

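```bash
cat >> h.py <<'E'
from scipy.spatial.transform import Rotation as Rn
def TW(pos,rot):
    T=np.eye(4);T[:3,:3]=Rn.from_euler('xyz',rot).as_matrix();T[:3,3]=pos;return T
def cam(n,z=None):
    P=ctrl.camera_params(n);f=210/np.tan(np.radians(P['vertical_fov']/2))
    M=P['cam_to_world'] if n!='wrist' else TW(z['pos'],z['rot'])@P['mount']
    return f,P['cx'],P['cy'],M
def topix(n,X,z=None):
    f,cx,cy,M=cam(n,z);c=(np.atleast_2d(X)-M[:3,3])@M[:3,:3]
    return np.c_[cx+f*c[:,0]/-c[:,2],cy-f*c[:,1]/-c[:,2]]
def onplane(n,uv,h,z=None):
    f,cx,cy,M=cam(n,z);uv=np.atleast_2d(uv).astype(float)
    r=np.c_[(uv[:,0]-cx)/f,-(uv[:,1]-cy)/f,-np.ones(len(uv))]@M[:3,:3].T
    return M[:3,3]+r*((h-M[2,3])/r[:,2])[:,None]
def cloud(n,z):
    f,cx,cy,M=cam(n,z);d=z['d'];v,u=np.mgrid[:420,:560]
    c=np.stack([(u-cx)/f*d,-(v-cy)/f*d,-d],-1);return c@M[:3,:3].T+M[:3,3]
E
python3 - <<'E'
from h import *
z=np.load('pics/w0.npz');print(np.round(TW(z['pos'],z['rot']),3))
for n,t,L in(('scene','s0',dict(L=(174,231),M=(205,265),S=(231,201),p1=(163,209),p2=(219,225),jar=(260,284),sh=(324,165),sd=(370,153),sp=(117,222))),
 ('side','d0',dict(L=(270,282),M=(319,266),S=(248,237),p1=(235,285),p2=(275,250),sp=(232,326))),('wrist','w0',dict(M=(352,324),S=(196,214),p2=(260,267)))):
    z=np.load(f'pics/{t}.npz');C=cloud(n,z)
    for k,p in L.items(): print(n,k,np.round(onplane(n,p,.014,z)[0]*1000),np.round(C[p[1],p[0]]*1000))
    # points of heights 0.1-0.11 clustered
    m=(C[...,2]>.04)&(C[...,2]<.048)&(z['d']>0)&(C[...,0]>.3)&(C[...,0]<.8)&(abs(C[...,1])<.4)
    im=z['p'].copy();im[m]=[0,255,0]
E
python3 - <<'E'
import cv2
a=cv2.imread('pics/s0.png')[130:300,90:360];cv2.imwrite('pics/s0c.png',cv2.resize(a,None,fx=2.9,fy=2.9,interpolation=2))
a=cv2.imread('pics/d0.png')[120:300,190:400];cv2.imwrite('pics/d0c.png',cv2.resize(a,None,fx=3.3,fy=3.3,interpolation=2))
E
```

```text
[[-0.001  1.    -0.     0.55 ]
 [ 0.    -0.    -1.     0.   ]
 [-1.    -0.001 -0.     0.205]
 [ 0.     0.     0.     1.   ]]
scene L [ 502. -214.   14.] [ 492. -212.    4.]
scene M [ 645. -181.   14.] [ 635. -179.    3.]
scene S [460. -35.  14.] [448. -31.   3.]
scene p1 [ 409. -215.   14.] [ 393. -213.   -0.]
scene p2 [ 532. -100.   14.] [522. -96.   3.]
scene jar [755. -85.  14.] [ 791. -102.   66.]
scene sh [433. 281.  14.] [512. 226.  89.]
scene sd [443. 441.  14.] [455. 431.  25.]
scene sp [ 405. -340.   14.] [ 396. -340.    6.]
side L [ 495. -220.   14.] [ 497. -210.    1.]
side M [ 640. -183.   14.] [ 643. -170.   -1.]
side S [454. -38.  14.] [456. -21.  -3.]
side p1 [ 400. -216.   14.] [ 400. -204.   -0.]
side p2 [ 526. -103.   14.] [528. -88.  -2.]
side sp [ 380. -348.   14.] [ 381. -343.    7.]
wrist M [ 641. -175.   14.] [ 644. -185.   -1.]
wrist S [456. -32.  14.] [453. -36.   2.]
wrist p2 [528. -98.  14.] [ 527. -104.    0.]
```

View pics/s0c.png

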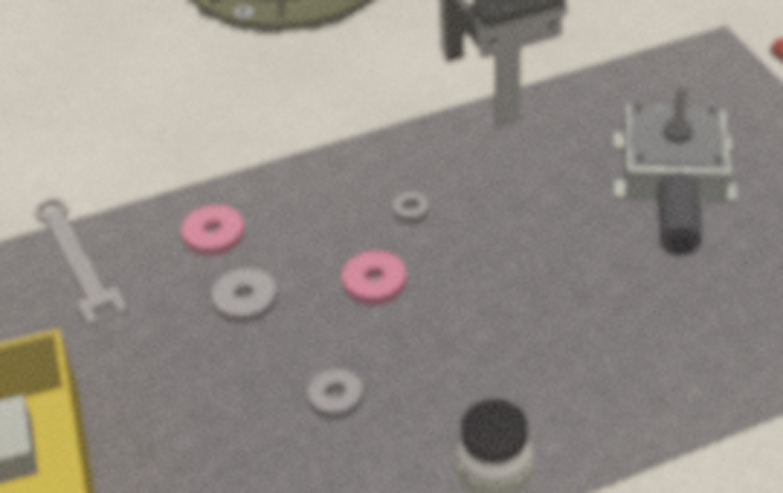

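View pics/d0c.png

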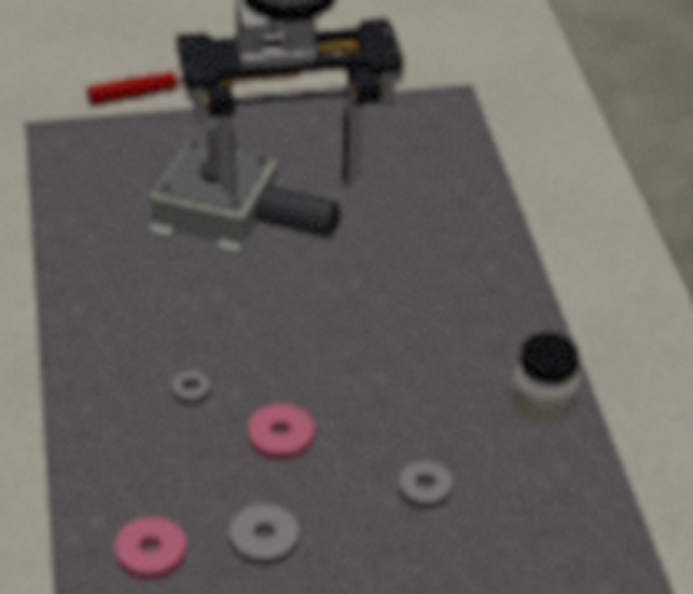

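Three steel rings are at scene px L (174,231), M (205,265), S (231,201); the ones at (163,209) and (219,225) are pink look-alikes and not meant, confirmed in the enlarged crop. Gear unit with its shaft is at about (323,175). I'll hover over the large steel ring first.

Request:
send_rows --rows '[[[-10, -43, -11, 0], [-10, -43, -11, 0], [-10, -43, -11, 0], [-11, -44, -11, 0], [-11, -44, -11, 0], [0, 0, 0, 0], [0, 0, 0, 0]]]' --grip -0.5 --newtons 30

```text
time_s: 0.85
ee_pos: [0.4976, -0.2175, 0.1501]
eef_rot: [-2.197, 1.57, 2.514]
force: [0.0, 0.9, -0.0]
grip_width: 0.0706
```

```bash
python3 - <<'E'
from h import *
o,_,_=cap('wrist','w1');print(o['ee_pos'],o['grip_width'],o['force'])
print(topix('wrist',[[.498,-.217,.014],[.498,-.217,.0],o['ee_pos']],np.load('pics/w1.npz')))
cap('side','d1')
E
```

```text
[ 0.49761017 -0.2175002   0.1500847 ] 0.07058136966026772 [ 0.0317559   0.92310446 -0.00433612]
[[279.15239833 197.53462432]
 [279.13923952 194.15887679]
 [278.68981193 255.67167737]]
```

View pics/w1.png

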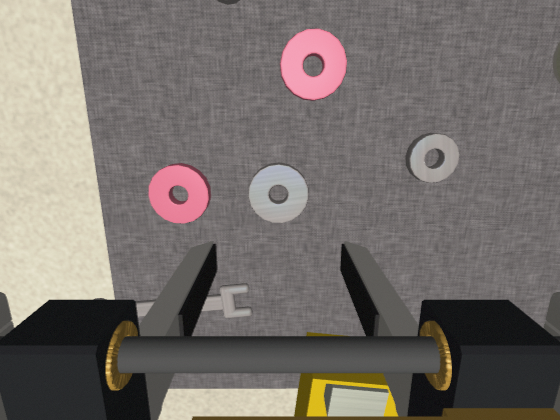

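View pics/d1.png

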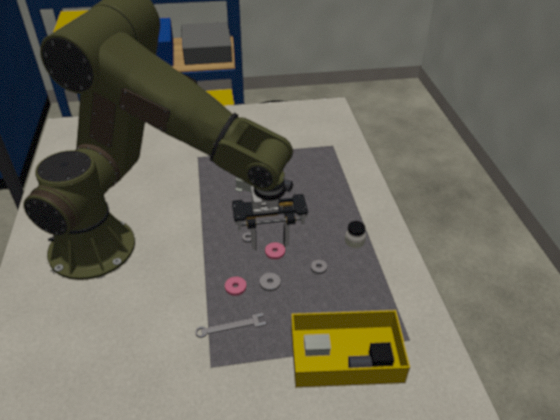

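The steel ring is centred at wrist px (278,193); pink at (179,194) and (313,65); medium at (433,158). I'll measure each by fitting ellipses to the top faces.

```bash
cat >> h.py <<'E'
def rings(tag,n='wrist',h=.014,thr=118,show=True):
    z=np.load(f'pics/{tag}.npz');g=cv2.cvtColor(z['p'],cv2.COLOR_RGB2GRAY);g=cv2.GaussianBlur(g,(5,5),0)
    cs,hi=cv2.findContours((g>thr).astype(np.uint8),cv2.RETR_CCOMP,cv2.CHAIN_APPROX_NONE)
    out=[]
    for i,c in enumerate(cs):
        if len(c)<15 or hi[0][i][2]<0 and hi[0][i][3]<0: continue
        X=onplane(n,c[:,0,:],h,z)[:,:2]
        A=np.c_[2*X,np.ones(len(X))];s=np.linalg.lstsq(A,(X**2).sum(1),rcond=None)[0]
        r=np.sqrt(s[2]+s[0]**2+s[1]**2);res=np.abs(np.hypot(*(X-s[:2]).T)-r).mean()
        if r<.035 and res<.0015: print('hole' if hi[0][i][3]>=0 else 'outer',np.round(c[:,0].mean(0)),'xy',np.round(s[:2]*1000,1),'r',round(r*1000,1),'res',round(res*1000,2))
E
python3 - <<'E'
from h import *
rings('w1')
E
```

```text
outer [177. 195.] xy [ 401.4 -214.6] r 28.7 res 0.54
hole [177. 195.] xy [ 401.4 -214.2] r 9.2 res 0.28
outer [278. 196.] xy [ 497.  -214.6] r 28.9 res 0.67
hole [278. 194.] xy [ 496.8 -213.9] r 9.3 res 0.25
outer [135. 150.] xy [ 366.1 -171.9] r 5.2 res 0.83
outer [436. 158.] xy [ 641.4 -180.3] r 22.8 res 0.6
hole [435. 158.] xy [ 641.2 -180.1] r 9.4 res 0.27
outer [315.  62.] xy [528.1 -99. ] r 29.5 res 1.38
hole [313.  64.] xy [527.6 -99.3] r 9.3 res 0.21
```

Request:
send_rows --rows '[[[-0.6, 3, -40, 0], [0, 0, -45, 0], [0, 0, -40, 0], [0, 0, -21, 0], [0, 0, 0, 0], [0, 0, 0, 0]]]'

```text
time_s: 1.55
ee_pos: [0.498, -0.2131, 0.0048]
eef_rot: [1.337, 1.571, -0.232]
force: [-0.5, 0.2, -0.8]
grip_width: 0.0702
```

Request:
send_rows --rows '[[[0, 0, 0, 0], [0, 0, 0, 0], [0, 0, 0, 0], [0, 0, 0, 0], [0, 0, 0, 0]]]' --grip 1

```text
time_s: 2.05
ee_pos: [0.4978, -0.2139, 0.0053]
eef_rot: [1.449, 1.57, -0.121]
force: [0.1, 4.0, 7.2]
grip_width: 0.0573
```

Request:
send_rows --rows '[[[0, 0, 20, 0], [0, 0, 40, 0], [0, 0, 45, 0], [0, 0, 45, 0], [0, 0, 0, 0]]]'

```text
time_s: 2.55
ee_pos: [0.4994, -0.215, 0.1605]
eef_rot: [1.092, 1.561, -0.478]
force: [-0.4, 0.8, -3.7]
grip_width: 0.0573
```

```bash
python3 - <<'E'
from h import *
o,_,_=cap('wrist','w2');print(o['ee_pos'],o['grip_width'],o['force'])
cap('side','d2');cap('scene','s2')
print(onplane('scene',(324.5,161.7),.107))
a=cv2.imread('pics/s2.png')[140:240,280:380];b=cv2.imread('pics/d2.png')[120:220,210:310]
cv2.imwrite('pics/sd2.png',cv2.resize(np.hstack([a,b]),None,fx=4,fy=4,interpolation=2))
E
```

```text
[ 0.49938755 -0.21503775  0.1604754 ] 0.057274009483609147 [-0.40862206  0.76516401 -3.68112574]
[[0.51908048 0.22194326 0.107     ]]
```

View pics/w2.png

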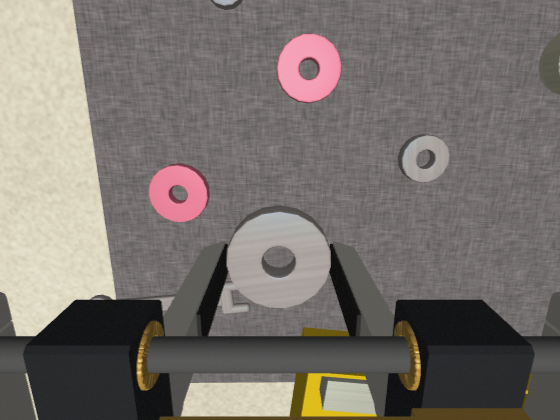

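View pics/sd2.png

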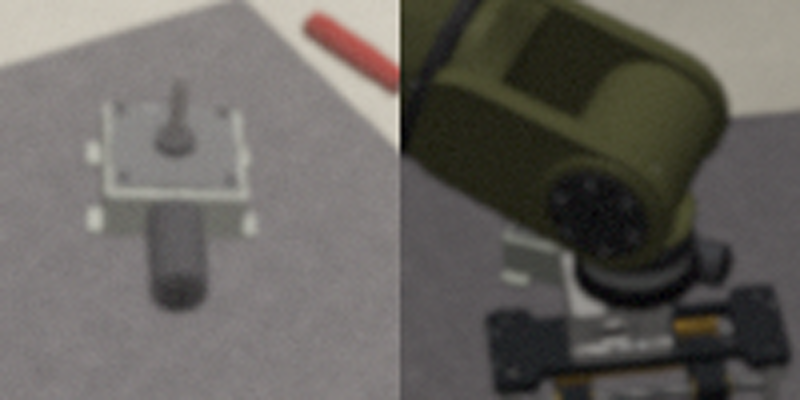

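The ring is held with its bore visible at (279,261). Next I move towards the shaft for a wrist view.

Request:
send_rows --rows '[[[2, 44, 2, 0], [2, 45, 2, 0], [2, 45, 2, 0], [2, 45, 2, 0], [2, 45, 2, 0], [2, 45, 0, 0], [2, 45, 0, 0], [2, 40, 0, 0], [0, 0, 0, 0], [0, 0, 0, 0], [0, 0, 0, 0]]]'

```text
time_s: 3.8
ee_pos: [0.513, 0.1391, 0.1633]
eef_rot: [-1.274, 1.569, -2.845]
force: [0.4, 0.3, -3.0]
grip_width: 0.0573
```

```bash
python3 - <<'E'
from h import *
o,_,_=cap('wrist','w3');print(o['ee_pos'],o['eef_rot'],o['grip_width'],o['force'])
z=np.load('pics/w3.npz')
print(topix('wrist',[[.516,.222,.107],[.516,.222,.053]],z))
a=cv2.imread('pics/w3.png');cv2.imwrite('pics/w3c.png',cv2.resize(a[:200,180:400],None,fx=3,fy=3,interpolation=2))
E
```

```text
[0.51299479 0.13913473 0.16331009] [-1.27393547  1.56872099 -2.84540346] 0.057327838160161335 [ 0.38974804  0.34462481 -3.04714085]
[[283.30126669 105.14661274]
 [282.54439148 106.51832158]]
```

View pics/w3.png

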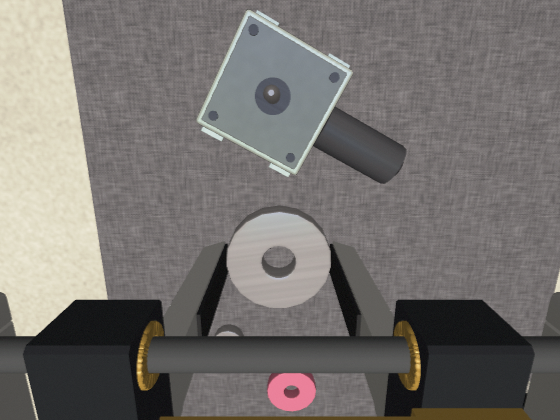

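View pics/w3c.png

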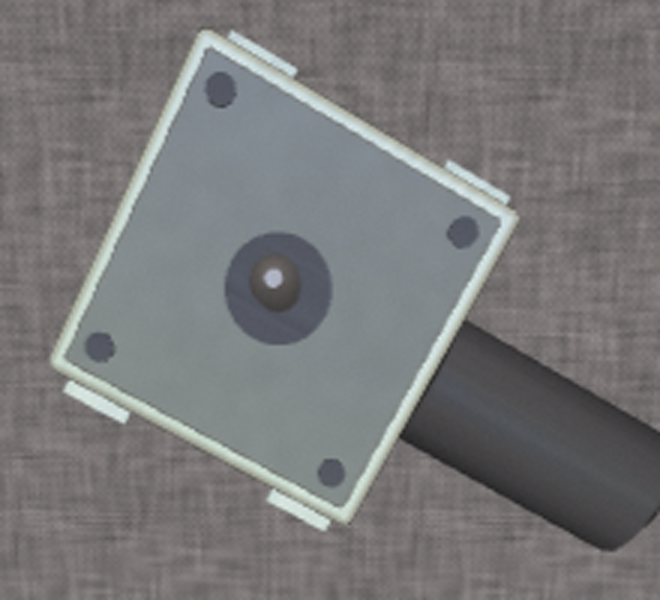

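Shaft tip is at (271,93), shoulder centre (273,96); the held ring's bore is at (279,261).

```bash
python3 - <<'E'
from h import *
z=np.load('pics/w3.npz')
print('tip',onplane('wrist',(271,92.7),.107,z),'shoulder',onplane('wrist',(272.7,96.3),.053,z))
print('bench scene', onplane('scene',(324.5,160.5),.107))
for t in('w2','w3'):
    z=np.load(f'pics/{t}.npz');print(t,z['pos']);rings(t,h=z['pos'][2]+.009,thr=130)
E
```

```text
tip [[0.50792782 0.22980393 0.107     ]] shoulder [[0.50804123 0.22990526 0.053     ]]
bench scene [[0.51449099 0.22468156 0.107     ]]
w2 [ 0.49938755 -0.21503775  0.1604754 ]
hole [278. 262.] xy [ 499.  -214.7] r 9.6 res 0.18
outer [177. 193.] xy [ 447.6 -176.9] r 14.6 res 0.13
hole [177. 194.] xy [ 447.6 -176.9] r 5.1 res 0.15
outer [426. 158.] xy [ 572.6 -159. ] r 11.4 res 0.13
hole [425. 159.] xy [ 572.6 -159. ] r 5.1 res 0.15
outer [309.  67.] xy [ 513.2 -117. ] r 14.6 res 0.12
hole [309.  68.] xy [ 513.3 -116.9] r 5.0 res 0.11
w3 [0.51299479 0.13913473 0.16331009]
outer [291. 392.] xy [520.6  53.2] r 14.3 res 0.23
hole [291. 391.] xy [520.6  53.5] r 5.1 res 0.18
outer [278. 260.] xy [512.8 139.4] r 28.0 res 0.22
hole [278. 262.] xy [512.7 139.5] r 9.5 res 0.19
hole [290. 157.] xy [518.6 195.9] r 3.1 res 0.11
hole [213. 115.] xy [481.3 216.1] r 3.2 res 0.13
hole [272.  96.] xy [510.1 224.9] r 9.3 res 0.1
hole [334.  77.] xy [538.8 233.3] r 3.2 res 0.13
hole [253.  30.] xy [501.5 253.4] r 3.2 res 0.08
```

Request:
send_rows --rows '[[[-2.5, 22, 0, 0], [-2.5, 23, 0, 0], [0, 0, 0, 0], [0, 0, 0, 0], [0, 0, 0, 0], [0, 0, 0, 0]]]'

```text
time_s: 4.45
ee_pos: [0.5086, 0.1841, 0.1644]
eef_rot: [-0.316, 1.571, -1.888]
force: [0.3, -1.5, -2.7]
grip_width: 0.0571
```

```bash
python3 - <<'E'
from h import *
o,_,_=cap('wrist','w4');print(o['ee_pos'],o['eef_rot'],o['grip_width'],o['force'])
a=cv2.imread('pics/w4.png');cv2.imwrite('pics/w4c.png',cv2.resize(a[100:220,200:360],None,fx=5,fy=5,interpolation=2))
z=np.load('pics/w4.npz')
rings('w4',h=o['ee_pos'][2]+.009,thr=130)
print(topix('wrist',[[.508,.23,.107],[.508,.23,.053]],z))
E
```

```text
[0.50856038 0.18411647 0.16442036] [-0.3162697   1.57071623 -1.88822242] 0.05712310408800644 [ 0.34644609 -1.46818474 -2.67088442]
outer [278. 260.] xy [508.3 184.4] r 27.9 res 0.22
hole [278. 262.] xy [508.3 184.5] r 9.5 res 0.18
hole [220. 168.] xy [479.1 235.5] r 3.6 res 0.15
hole [320. 158.] xy [528.8 240.7] r 1.9 res 0.18
hole [336. 134.] xy [536.6 252.3] r 3.5 res 0.12
hole [259.  90.] xy [499.6 272.5] r 3.2 res 0.08
[[277.77989725 160.9768504 ]
 [277.92180828 152.27087941]]
```

View pics/w4c.png

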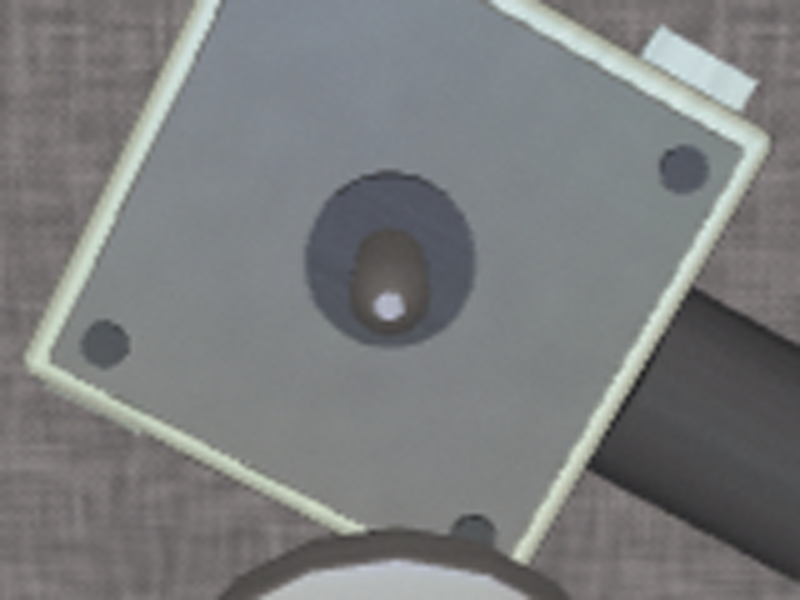

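The tip's at (277.8,161.0), exactly where (508,230) predicts it. Moving over the shaft, then lowering.

Request:
send_rows --rows '[[[0, 23, 0, 0], [-0.3, 22.5, 0, 0], [0, 0, 0, 0], [0, 0, -20, 0], [0, 0, -20, 0], [0, 0, 0, 0], [0, 0, 0, 0]]]'

```text
time_s: 5.2
ee_pos: [0.5083, 0.23, 0.1249]
eef_rot: [-0.305, 1.571, -1.876]
force: [0.1, -0.9, -2.6]
grip_width: 0.0574
```

```bash
python3 - <<'E'
from h import *
o,_,_=cap('wrist','w5');print(o['ee_pos'],o['eef_rot'],o['grip_width'],o['force'])
cap('side','d5');cap('scene','s5')
a=cv2.imread('pics/w5.png')[130:330,180:380]
b=cv2.imread('pics/d5.png')[100:200,220:320];c=cv2.imread('pics/s5.png')[110:210,270:370]
R=lambda i:cv2.resize(i,(260,260),interpolation=2)
cv2.imwrite('pics/j5.png',np.hstack([R(a),R(b),R(c)]))
E
```

```text
[0.50831763 0.230033   0.12493075] [-0.30515144  1.57069184 -1.87643357] 0.05735651890768693 [ 0.13921191 -0.92104579 -2.55885488]
```

View pics/j5.png

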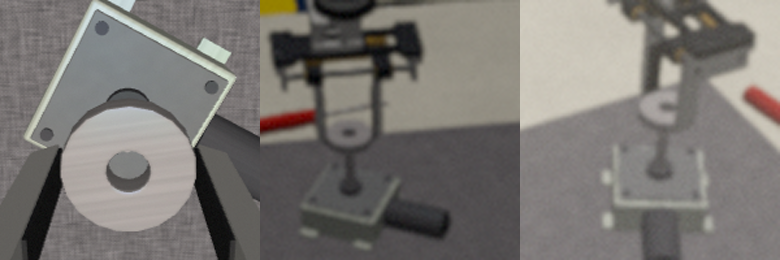

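Request:
send_rows --rows '[[[0, 0, -10, 0], [0, 0, -10, 0], [0, 0, -10, 0], [0, 0, 0, 0]]]'

```text
time_s: 5.75
ee_pos: [0.5072, 0.2302, 0.0925]
eef_rot: [-1.219, 1.568, -2.79]
force: [-0.9, -0.7, -2.9]
grip_width: 0.0571
```

Request:
send_rows --rows '[[[0, 0, -10, 0], [0, 0, -10, 0], [0, 0, -8, 0], [0, 0, -4, 0], [0, 0, -2, 0], [0, 0, 0, 0], [0, 0, 0, 0]]]'

```text
time_s: 6.45
ee_pos: [0.5083, 0.2306, 0.0608]
eef_rot: [1.972, 1.57, 0.401]
force: [0.4, 0.5, -1.7]
grip_width: 0.057
```

Request:
send_rows --rows '[[[0, 0, -1, 0], [0, 0, -1, 0], [0, 0, -0.5, 0], [0, 0, 0, 0], [0, 0, 0, 0]]]'

```text
time_s: 6.95
ee_pos: [0.5082, 0.2305, 0.0583]
eef_rot: [1.863, 1.57, 0.292]
force: [-2.5, -0.2, 3.4]
grip_width: 0.0574
```

Request:
send_rows --rows '[[[0, 0, 0, 0], [0, 0, 0, 0], [0, 0, 0, 0], [0, 0, 0, 0]]]' --grip -0.5

```text
time_s: 7.35
ee_pos: [0.5081, 0.2305, 0.0579]
eef_rot: [2.698, 1.571, 1.127]
force: [-0.3, -0.7, -0.5]
grip_width: 0.0703
```

Request:
send_rows --rows '[[[0, 0, 20, 0], [0, 0, 40, 0], [0, 0, 40, 0], [0, -45, 0, 0], [0, 0, 0, 0], [0, 0, 0, 0], [0, 0, 0, 0]]]'

```text
time_s: 8.05
ee_pos: [0.508, 0.1859, 0.1576]
eef_rot: [-1.484, 1.57, -3.055]
force: [-0.1, 0.2, -0.0]
grip_width: 0.0705
```

```bash
python3 - <<'E'
from h import *
o,_,_=cap('wrist','w6');print(o['ee_pos'],o['eef_rot'],o['grip_width'],o['force'])
rings('w6',h=.067,thr=130)
E
```

```text
[0.50799492 0.18592897 0.15759264] [-1.48449907  1.57029144 -3.05513367] 0.07050845269239875 [-0.09795316  0.22666901 -0.01818586]
outer [232. 382.] xy [463.7  14.7] r 12.4 res 0.83
hole [232. 382.] xy [463.6  15.9] r 8.3 res 0.33
hole [219. 170.] xy [460.6 219.7] r 6.5 res 0.61
hole [278. 157.] xy [507.8 230.2] r 10.1 res 0.35
hole [242. 148.] xy [479.9 237.7] r 3.4 res 1.05
hole [308. 133.] xy [530.7 249.4] r 2.2 res 0.7
hole [278. 119.] xy [507.6 246.2] r 15.1 res 1.19
hole [260.  92.] xy [493.9 278.9] r 5.2 res 0.15
```

View pics/w6.png

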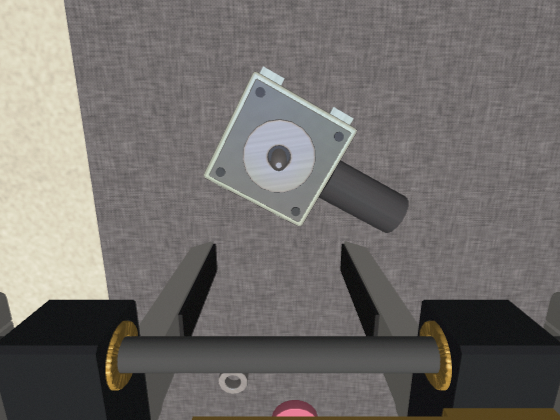

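Large ring seated around the shaft at (278,157). Now the medium.

Request:
send_rows --rows '[[[15, -40, 0, 0], [15, -41, 0, 0], [15, -41, 0, 0], [15, -41, 0, 0], [15, -41, 0, 0], [15, -41, 0, 0], [15, -41, 0, 0], [14, -40, -4, 0], [14, -40, -4, 0], [0, 0, 0, 0], [0, 0, 0, 0], [0, 0, 0, 0]]]'

```text
time_s: 9.3
ee_pos: [0.6412, -0.1791, 0.1498]
eef_rot: [-2.264, 1.57, 2.45]
force: [-0.6, 0.5, -0.4]
grip_width: 0.0703
```

```bash
python3 - <<'E'
from h import *
o,_,_=cap('wrist','w7');print(o['ee_pos'],o['eef_rot'],o['grip_width'],o['force'])
rings('w7')
E
```

```text
[ 0.64118211 -0.17911766  0.14976341] [-2.26404537  1.57030502  2.4496595 ] 0.0703276163960471 [-0.60547048  0.49421768 -0.36064685]
hole [261. 306.] xy [ 622.5 -295.7] r 3.4 res 0.5
outer [423. 293.] xy [ 789.5 -279.8] r 5.5 res 1.3
hole [235. 277.] xy [ 596.7 -262.3] r 4.4 res 1.27
hole [247. 271.] xy [ 609.5 -255.4] r 4.0 res 0.8
hole [237. 266.] xy [ 599.7 -249.9] r 3.8 res 0.25
hole [ 25. 259.] xy [ 387.6 -241.8] r 3.9 res 0.85
hole [ 34. 232.] xy [ 400.9 -214.2] r 8.6 res 1.06
hole [394. 188.] xy [ 750.1 -169.5] r 2.3 res 0.71
hole [398. 184.] xy [ 752.9 -165.3] r 3.3 res 0.78
hole [121. 184.] xy [ 493.2 -165.6] r 3.3 res 0.77
hole [376. 134.] xy [ 729.3 -119.6] r 4.2 res 0.71
outer [14. 93.] xy [409.1 -84.2] r 5.3 res 0.9
outer [359.  78.] xy [710.4 -72.5] r 3.8 res 0.73
outer [209.  78.] xy [580.6 -72.3] r 3.9 res 0.68
outer [79. 72.] xy [469.  -67.9] r 4.5 res 1.15
hole [149. 148.] xy [ 522.2 -132.2] r 3.3 res 0.7
hole [150. 111.] xy [526.9 -99.5] r 9.1 res 0.32
hole [279. 199.] xy [ 641.3 -180.7] r 8.6 res 0.77
hole [291. 148.] xy [ 652.1 -131.7] r 3.0 res 0.6
hole [292. 140.] xy [ 653.5 -124.9] r 2.5 res 0.23
outer [88. 54.] xy [480.5 -53.7] r 7.2 res 1.47
outer [461.  40.] xy [794.6 -41.9] r 3.4 res 0.78
hole [411.  34.] xy [752.2 -37.3] r 4.5 res 1.1
hole [256.  34.] xy [622.8 -37.1] r 4.3 res 1.11
outer [50. 31.] xy [452.8 -34. ] r 17.7 res 1.46
hole [56. 28.] xy [454.6 -32.9] r 9.0 res 0.52
```

View pics/w7.png

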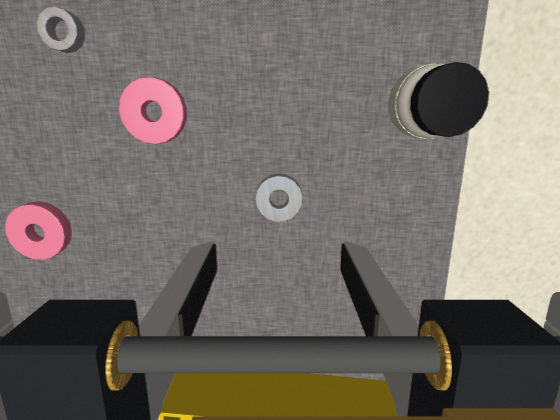

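Medium ring at (279,199), jar well clear at (440,100). Descending.

Request:
send_rows --rows '[[[0, -1.4, -40, 0], [0, 0, -45, 0], [0, 0, -40, 0], [0, 0, -20, 0], [0, 0, 0, 0], [0, 0, 0, 0]]]'

```text
time_s: 9.95
ee_pos: [0.6414, -0.1809, 0.0055]
eef_rot: [1.38, 1.571, -0.189]
force: [-0.3, -0.1, 0.7]
grip_width: 0.0705
```

Request:
send_rows --rows '[[[0, 0, 0, 0], [0, 0, 0, 0], [0, 0, 0, 0], [0, 0, 0, 0], [0, 0, 0, 0], [0, 0, 0, 0]]]' --grip 1

```text
time_s: 10.55
ee_pos: [0.6413, -0.1819, 0.0054]
eef_rot: [1.388, 1.57, -0.183]
force: [-1.0, 0.9, 5.7]
grip_width: 0.0449
```

Request:
send_rows --rows '[[[0, 0, 20, 0], [0, 0, 40, 0], [0, 0, 45, 0], [0, 0, 50, 0], [-14, 40, 0, 0], [-14, 40, 0, 0], [-14, 40, 0, 0], [-14, 40, 0, 0], [-14, 40, 0, 0], [-14, 40, 0, 0], [-14, 40, 0, 0]]]'

```text
time_s: 11.65
ee_pos: [0.5421, 0.0995, 0.1597]
eef_rot: [-1.327, 1.57, -2.898]
force: [0.7, 0.4, -1.6]
grip_width: 0.0451
```

Request:
send_rows --rows '[[[-18, 45, 0, 0], [-18, 41, 0, 0], [0, 0, 0, 0], [0, 0, 0, 0], [0, 0, 0, 0]]]'

```text
time_s: 12.15
ee_pos: [0.5074, 0.1833, 0.1597]
eef_rot: [-0.675, 1.57, -2.247]
force: [0.7, -0.0, -0.8]
grip_width: 0.045
```

```bash
python3 - <<'E'
from h import *
o,_,_=cap('wrist','w8');print(o['ee_pos'],o['eef_rot'],o['grip_width'],o['force'])
rings('w8',h=o['ee_pos'][2]+.009,thr=130)
z=np.load('pics/w8.npz')
print(topix('wrist',[[.508,.23,.107],[.508,.23,.053]],z))
E
```

```text
[0.50738316 0.18329341 0.15973755] [-0.67548575  1.57041441 -2.2470058 ] 0.04495581251481475 [ 0.73833142 -0.02310302 -0.75187346]
outer [278. 258.] xy [507.1 185.2] r 22.0 res 0.26
hole [278. 259.] xy [507.2 185.4] r 9.5 res 0.17
hole [313. 174.] xy [524.7 231.6] r 2.1 res 0.39
hole [221. 168.] xy [478.4 234.6] r 3.4 res 0.15
hole [279. 153.] xy [507.7 241.9] r 6.2 res 0.2
hole [339. 133.] xy [536.6 251.9] r 3.3 res 0.11
hole [261.  88.] xy [498.9 272.4] r 3.0 res 0.09
[[279.54186349 160.68703935]
 [279.37726098 151.87403199]]
```

View pics/w8.png

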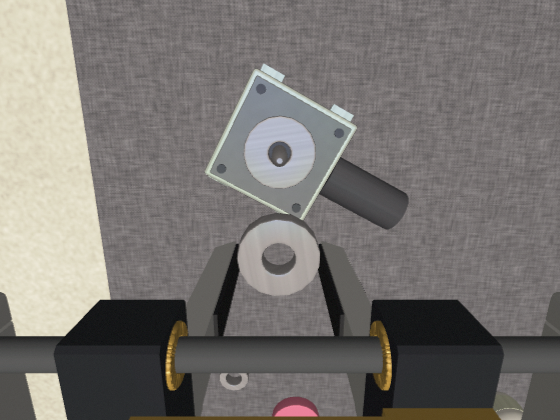

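The medium ring sits 2 mm forward of the TCP; tip at (279.5,160.7) as predicted. Compensating and lowering.

Request:
send_rows --rows '[[[0.4, 22, 0, 0], [0.4, 22.7, 0, 0], [0, 0, 0, 0], [0, 0, -18, 0], [0, 0, -18, 0], [0, 0, 0, 0], [0, 0, 0, 0], [0, 0, 0, 0]]]'

```text
time_s: 13.0
ee_pos: [0.5085, 0.2284, 0.125]
eef_rot: [1.89, 1.569, 0.319]
force: [0.4, -0.1, -1.8]
grip_width: 0.045
```

```bash
python3 - <<'E'
from h import *
o,_,_=cap('wrist','w9');print(o['ee_pos'],o['eef_rot'],o['grip_width'],o['force'])
rings('w9',h=o['ee_pos'][2]+.009,thr=130)
E
```

```text
[0.50852598 0.22841821 0.12499827] [1.89014987 1.56938603 0.31868627] 0.04504147682169457 [ 0.35406752 -0.05730555 -1.82212178]
outer [278. 258.] xy [508.2 230.3] r 22.0 res 0.28
hole [328. 227.] xy [534.7 248.4] r 1.6 res 0.31
hole [214. 231.] xy [474.4 246.5] r 4.2 res 0.22
hole [337. 210.] xy [538.6 257.7] r 1.7 res 0.16
hole [316. 208.] xy [527.9 259.3] r 1.6 res 0.53
hole [344. 193.] xy [541.3 266.3] r 4.2 res 0.45
hole [279. 187.] xy [508.1 255.1] r 19.1 res 1.23
hole [258. 149.] xy [498.1 289.2] r 3.4 res 0.11
```

Ring centre (508.2, 230.3), on the axis. Lowering.

Request:
send_rows --rows '[[[0, 0, -10, 0], [0, 0, -10, 0], [0, 0, -10, 0], [0, 0, -10, 0], [0, 0, -6, 0], [0, 0, -3, 0], [0, 0, 0, 0], [0, 0, 0, 0], [0, 0, 0, 0]]]'

```text
time_s: 13.95
ee_pos: [0.5081, 0.2289, 0.0754]
eef_rot: [1.933, 1.57, 0.362]
force: [-0.6, 0.0, -1.3]
grip_width: 0.0449
```

Request:
send_rows --rows '[[[0, 0, -1, 0], [0, 0, -1, 0], [0, 0, -0.5, 0], [0, 0, 0, 0], [0, 0, 0, 0]]]'

```text
time_s: 14.45
ee_pos: [0.5079, 0.2288, 0.0725]
eef_rot: [0.597, 1.571, -0.974]
force: [-0.5, 0.0, -2.0]
grip_width: 0.0448
```

Request:
send_rows --rows '[[[0, 0, -0.5, 0], [0, 0, 0, 0], [0, 0, 0, 0]]]'

```text
time_s: 14.75
ee_pos: [0.508, 0.2288, 0.0724]
eef_rot: [1.984, 1.571, 0.413]
force: [-2.8, -1.4, 5.3]
grip_width: 0.0451
```

Request:
send_rows --rows '[[[0, 0, 0, 0], [0, 0, 0, 0], [0, 0, 0, 0], [0, 0, 0, 0], [0, 0, 0, 0]]]' --grip -0.5

```text
time_s: 15.25
ee_pos: [0.5079, 0.2288, 0.0719]
eef_rot: [2.754, 1.571, 1.183]
force: [0.6, -0.9, -0.8]
grip_width: 0.0702
```

Request:
send_rows --rows '[[[0, 0, 20, 0], [0, 0, 35, 0], [0, 0, 30, 0], [0, -44, 0, 0], [0, 0, 0, 0], [0, 0, 0, 0], [0, 0, 0, 0]]]'

```text
time_s: 15.95
ee_pos: [0.5078, 0.1852, 0.1567]
eef_rot: [-1.591, 1.57, 3.122]
force: [-0.6, 0.1, -0.1]
grip_width: 0.0706
```

```bash
python3 - <<'E'
from h import *
o,_,_=cap('wrist','w10');print(o['ee_pos'],o['eef_rot'],o['grip_width'],o['force'])
rings('w10',h=.081,thr=130)
rings('w10',h=.014,thr=130)
E
```

```text
[0.50782724 0.18520734 0.15667993] [-1.59088846  1.57041292  3.12163416] 0.0706129517892798 [-0.61642591  0.07383146 -0.10312614]
outer [232. 383.] xy [466.   27.7] r 11.8 res 0.75
hole [232. 382.] xy [466.   28.8] r 7.8 res 0.29
hole [219. 171.] xy [463.1 221.1] r 5.8 res 0.44
hole [332. 150.] xy [547.5 236.4] r 3.7 res 0.72
hole [279. 158.] xy [507.7 230.7] r 9.8 res 0.16
hole [241. 149.] xy [480.3 237.5] r 2.4 res 0.73
hole [339. 136.] xy [551.8 246.9] r 5.7 res 0.35
hole [259. 123.] xy [493.5 256.2] r 2.3 res 0.75
hole [270. 118.] xy [501.5 259.2] r 2.3 res 0.76
hole [286. 118.] xy [512.5 256. ] r 5.9 res 1.39
hole [260.  91.] xy [494.6 278.1] r 4.9 res 0.14
outer [232. 383.] xy [455.  -34.3] r 14.9 res 0.95
hole [232. 382.] xy [455.  -32.9] r 9.9 res 0.37
hole [219. 171.] xy [451.4 210. ] r 7.4 res 0.56
hole [332. 150.] xy [557.9 229.3] r 4.7 res 0.91
hole [279. 158.] xy [507.7 222.1] r 12.4 res 0.2
hole [241. 149.] xy [473.  230.7] r 3.0 res 0.92
hole [339. 136.] xy [563.3 242.5] r 7.1 res 0.44
hole [259. 123.] xy [489.8 254.3] r 2.8 res 0.95
hole [270. 118.] xy [499.9 258.1] r 2.9 res 0.95
hole [260.  91.] xy [491.1 282. ] r 6.2 res 0.17
```

View pics/w10.png

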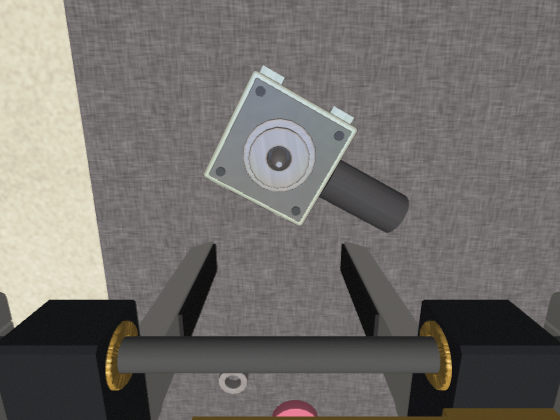

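Medium seated concentrically at (279,157). Now the small one (232,382).

Request:
send_rows --rows '[[[-10, -43, 0, 0], [-10, -43, 0, 0], [-10, -44, 0, 0], [-11, -44, -4, 0], [-11, -44, -4, 0], [0, 0, 0, 0], [0, 0, 0, 0], [0, 0, 0, 0]]]'

```text
time_s: 16.8
ee_pos: [0.4562, -0.0322, 0.1489]
eef_rot: [2.989, 1.571, 1.419]
force: [-0.3, 0.3, 0.0]
grip_width: 0.0704
```

```bash
python3 - <<'E'
from h import *
o,_,_=cap('wrist','w11');print(o['ee_pos'],o['eef_rot'],o['grip_width'],o['force'])
rings('w11',thr=140)
E
```

```text
[ 0.456249   -0.03221596  0.14894043] [2.98895534 1.5706279  1.419331  ] 0.0704273991802135 [-0.29385149  0.28393632  0.04617331]
outer [277. 199.] xy [454.9 -32.9] r 15.2 res 0.25
hole [277. 199.] xy [455.  -32.9] r 10.2 res 0.26
```

View pics/w11.png

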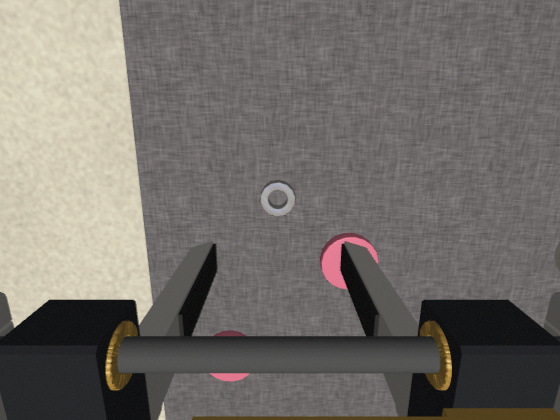

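Small ring at (277,199); pink partly under the line of sight but 20 mm+ clear of the fingers.

Request:
send_rows --rows '[[[-1.2, 0, -40, 0], [0, 0, -45, 0], [0, 0, -40, 0], [0, 0, -19, 0], [0, 0, 0, 0], [0, 0, 0, 0]]]'

```text
time_s: 17.45
ee_pos: [0.4551, -0.0325, 0.0055]
eef_rot: [1.873, 1.571, 0.303]
force: [0.0, 0.1, 0.1]
grip_width: 0.0705
```

Request:
send_rows --rows '[[[0, 0, 0, 0], [0, 0, 0, 0], [0, 0, 0, 0], [0, 0, 0, 0], [0, 0, 0, 0], [0, 0, 0, 0], [0, 0, 0, 0]]]' --grip 1

```text
time_s: 18.15
ee_pos: [0.4548, -0.0333, 0.0051]
eef_rot: [1.278, 1.571, -0.293]
force: [-0.6, -0.3, 5.1]
grip_width: 0.0322
```

Request:
send_rows --rows '[[[0, 0, 20, 0], [0, 0, 40, 0], [0, 0, 45, 0], [0, 0, 50, 0], [10, 43, 0, 0], [10, 43, 0, 0], [11, 43, 0, 0], [11, 43, 0, 0], [11, 44, 0, 0], [0, 0, 0, 0], [0, 0, 0, 0], [0, 0, 0, 0]]]'

```text
time_s: 19.35
ee_pos: [0.5075, 0.182, 0.1597]
eef_rot: [-1.036, 1.57, -2.607]
force: [0.3, 0.4, -0.1]
grip_width: 0.0319
```

```bash
python3 - <<'E'
from h import *
o,_,_=cap('wrist','w12');print(o['ee_pos'],o['eef_rot'],o['grip_width'],o['force'])
rings('w12',h=o['ee_pos'][2]+.009,thr=130)
z=np.load('pics/w12.npz')
print(topix('wrist',[[.508,.23,.107],[.508,.23,.053]],z))
E
```

```text
[0.50746999 0.18196126 0.15974249] [-1.0356496   1.57016747 -2.60708346] 0.031888769127120804 [ 0.30482734  0.36324195 -0.06087532]
outer [278. 262.] xy [507.3 182.2] r 16.0 res 0.28
hole [278. 262.] xy [507.3 182.3] r 9.4 res 0.18
hole [296. 206.] xy [516.2 213.6] r 3.5 res 0.13
hole [221. 167.] xy [478.4 234.1] r 3.3 res 0.11
hole [279. 153.] xy [507.6 240.7] r 6.4 res 0.11
hole [339. 131.] xy [536.7 251.3] r 3.2 res 0.1
hole [261.  87.] xy [499.  271.8] r 3.1 res 0.1
[[279.44362994 158.7189522 ]
 [279.31647975 150.25437069]]
```

View pics/w12.png

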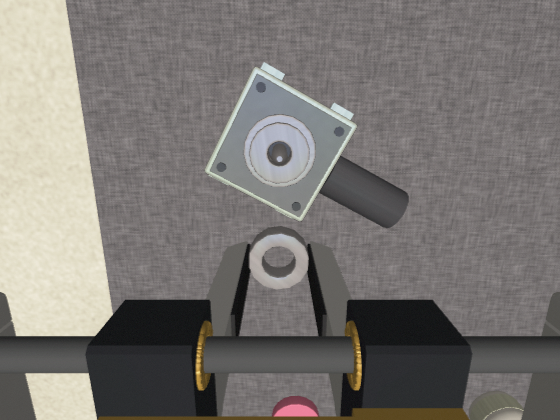

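Small ring held centrally at (278,262). Moving over and lowering.

Request:
send_rows --rows '[[[0.4, 23, 0, 0], [0.3, 24.4, 0, 0], [0, 0, 0, 0], [0, 0, -18, 0], [0, 0, -18, 0], [0, 0, 0, 0], [0, 0, 0, 0], [0, 0, 0, 0]]]'

```text
time_s: 20.2
ee_pos: [0.5089, 0.2298, 0.1251]
eef_rot: [1.911, 1.569, 0.34]
force: [1.4, 0.8, -1.3]
grip_width: 0.0321
```

```bash
python3 - <<'E'
from h import *
o,_,_=cap('wrist','w13');print(o['ee_pos'],o['eef_rot'],o['grip_width'],o['force'])
rings('w13',h=o['ee_pos'][2]+.009,thr=130)
E
```

```text
[0.50893437 0.22982446 0.12511248] [1.91103059 1.56924462 0.33956444] 0.03212344718884704 [ 1.3508299   0.82428708 -1.33291911]
outer [279. 263.] xy [509.1 229.7] r 16.3 res 0.5
hole [214. 233.] xy [475.  246.9] r 4.0 res 0.14
hole [317. 214.] xy [528.5 257.1] r 1.4 res 0.47
hole [276. 201.] xy [507.8 252.8] r 14.9 res 1.07
hole [341. 196.] xy [541.  266.5] r 3.7 res 0.15
hole [278. 189.] xy [508.2 256.3] r 18.4 res 1.24
hole [257. 151.] xy [498.2 289.7] r 3.4 res 0.15
```

Request:
send_rows --rows '[[[-0.5, 0, -8, 0], [0, 0, -8, 0], [0, 0, -8, 0], [0, 0, -7, 0], [0, 0, -5, 0], [0, 0, 0, 0], [0, 0, 0, 0], [0, 0, 0, 0]]]'

```text
time_s: 21.05
ee_pos: [0.5081, 0.2303, 0.0883]
eef_rot: [1.945, 1.57, 0.375]
force: [-0.7, -0.2, -0.7]
grip_width: 0.0323
```

Request:
send_rows --rows '[[[0, 0, -1, 0], [0, 0, -1, 0], [0, 0, -0.5, 0], [0, 0, 0, 0], [0, 0, 0, 0]]]'

```text
time_s: 21.55
ee_pos: [0.508, 0.2303, 0.0861]
eef_rot: [1.964, 1.57, 0.393]
force: [-2.2, -1.5, 7.1]
grip_width: 0.032
```

Contact at the expected height; releasing and backing off.

Request:
send_rows --rows '[[[0, 0, 0, 0], [0, 0, 0, 0], [0, 0, 0, 0], [0, 0, 0, 0], [0, 0, 0, 0], [0, 0, 0, 0]]]' --grip -0.5

```text
time_s: 22.15
ee_pos: [0.5079, 0.2302, 0.0854]
eef_rot: [-0.882, 1.571, -2.453]
force: [0.7, 0.2, -1.6]
grip_width: 0.0707
```

Request:
send_rows --rows '[[[0, 0, 20, 0], [0, 0, 35, 0], [0, 0, 30, 0], [0, -45, 0, 0], [0, -45, 0, 0], [0, 0, 0, 0], [0, 0, 0, 0], [0, 0, 0, 0]]]'

```text
time_s: 22.95
ee_pos: [0.5079, 0.1409, 0.1704]
eef_rot: [2.632, 1.571, 1.062]
force: [-0.4, -0.2, -0.4]
grip_width: 0.0706
```

```bash
python3 - <<'E'
from h import *
o,_,_=cap('wrist','w14');print(o['ee_pos'],o['grip_width'],o['force'])
rings('w14',h=.095,thr=130)
z=np.load('pics/w14.npz');C=cloud('wrist',z)
p=topix('wrist',[[.508,.23,.095]],z)[0].astype(int);print(p)
w=C[p[1]-50:p[1]+50,p[0]-50:p[0]+50].reshape(-1,3);r=np.hypot(w[:,0]-.508,w[:,1]-.23)
for a,b in((.0105,.0155),(.0185,.0215),(.0245,.0275)):
  m=(r>a)&(r<b);print(a,np.median(w[m,2]),m.sum())
cap('scene','s14');cap('side','d14')
b=cv2.imread('pics/d14.png')[110:220,210:320];c=cv2.imread('pics/s14.png')[130:240,270:380];a=cv2.imread('pics/w14.png')[0:200,180:380]
R=lambda i:cv2.resize(i,(266,266),interpolation=2)
cv2.imwrite('pics/j14.png',np.hstack([R(a),R(b),R(c)]))
E
```

```text
[0.50793331 0.14086274 0.17044016] 0.0706419938900937 [-0.44277725 -0.16489736 -0.37065492]
outer [295. 389.] xy [522.6 -23.9] r 20.3 res 1.01
hole [295. 388.] xy [522.5 -22.2] r 7.6 res 0.27
hole [295. 158.] xy [520.2 186.3] r 4.8 res 0.17
hole [310. 118.] xy [530.5 215.4] r 2.2 res 0.63
hole [220. 117.] xy [465.7 215.8] r 4.8 res 0.22
hole [316.  96.] xy [534.4 230.4] r 3.2 res 1.31
hole [278.  96.] xy [507.8 230.4] r 9.7 res 0.15
hole [339.  80.] xy [549.7 240.8] r 5.0 res 0.19
hole [260.  34.] xy [495.2 270.3] r 4.8 res 0.14
[278  96]
0.0105 0.09504426650095646 884
0.0185 0.08091246118305084 698
0.0245 0.06699149359019832 806
```

View pics/j14.png

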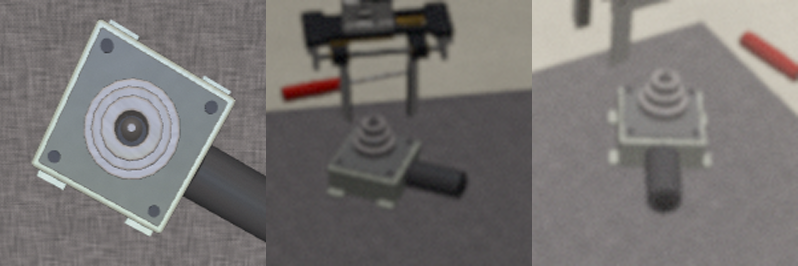

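View pics/s14.png

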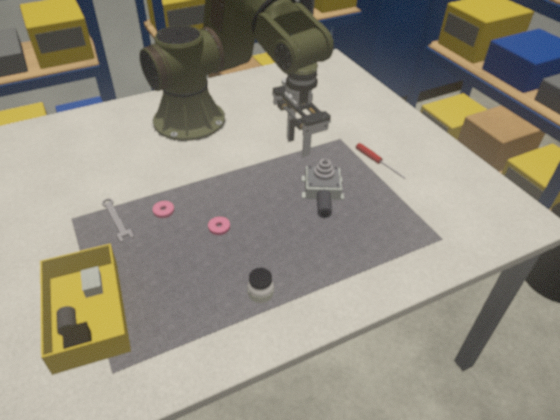

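The three rings are stacked concentrically, with top faces at 67.0, 80.9 and 95.0 mm. The bystanders haven't moved and the gripper is clear, so I'm handing in.

```bash
python3 -c "
from station import ctrl
print(ctrl.hand_in())"
```

```text
the job is handed in; nothing more can be done
None
```

I fitted the three steel spacers onto the shaft in order: large, then medium, then small. Each was lowered until the force reading showed contact, then released. I handed the job in at about 23 s of the 72 s allowed; the system reports no verdict.

- **Heights:** the wrist camera's depth put the top faces at 67.0, 80.9 and 95.0 mm, against the 67, 81 and 95 mm expected. The rings are seated flat.
- **Centring:** the bores measured within about 1 mm of the shaft axis, which I put at (508, 230) mm.
- **Bystanders:** in the last scene picture the tray, jar, spanner, screwdriver and pink rings look unmoved, and the gripper is clear of everything.
- **Disagreements:** an early estimate of the shaft position from the scene camera was about 5–10 mm off the wrist camera's. I used the wrist value, and the fits confirmed it. The medium ring sat 2 mm off-centre in the grip, which I corrected for before lowering it.

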